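# Reset the tripped glass grinder

## Task

The stained-glass grinder has stalled and its overload has tripped. First tip the rocker switch on the ledge over to off (near half pushed down flat), so that the motor cannot start up by itself, then reach shut fingertips down into the round well beside it and push the popped-up reset button fully home, so that it stays down. Leave the switch off, grasp or lift nothing, and leave the speed knob, the piece of glass and the other things about as they are.

Things in the scene. Friction and masses are not known exactly. Their poses are not given: they have to be found in the camera images.
- grinder: Grey bench-top glass grinder, 300 mm deep (x) by 270 mm wide (y), fixed; origin at the centre of its underside, z up, front (-x) towards the robot. Its rear 214 mm carries a white grid 120 mm high in a rim 126 mm high, with a grinding bit (145 mm high) in the middle and a clear eye shield 190 to 220 mm high, 165 to 235 mm behind the row of controls. In front is the control ledge.
- ledge: Control ledge of the grinder: flat grey plate 92 mm (x) by 262 mm (y), origin at the centre of its top face, 96 mm above the bench; z is its normal, as it slopes 10 degrees down towards the robot; y is the grinder's y. In one row along its middle (x = 0): rocker switch at y = +82 mm, well with the reset button at y = 0, speed knob at y = -82 mm.
- well_rim (a point): Centre of the mouth of the round well in the middle of the ledge, at the top of its black rim, 3 mm proud of the ledge and 58 mm in outer diameter. z is the axis of the well, pointing out (the ledge's normal). The well is 48 mm in diameter and its floor lies 31 mm below the rim; a pair of shut fingertips fits in.
- reset_top (a point): Centre of the top face of the off-white round reset button (22 mm diameter) on the axis of the well; z points out of the well. Popped up (tripped) it is about 21 mm below the rim and 10 mm above the well's floor; fully home it is 27 mm below the rim and 4 mm above the floor.
- reset (a joint): How far the reset button is pushed in, in m: 0 to 0.001 popped up (tripped), 0.006 fully home against its stop. Moves along the axis of the well with 2.5 N of friction and no spring: it stays where it is left.
- rocker_near (a point): Middle of the upper face of the near half (towards the robot) of the black rocker switch, about 15 mm from its pivot; moves with it. The rocker is V-shaped, 48 mm long (ledge x), 26 mm wide (y), pivoting at its middle about y. On: far half flat, 9 mm above the ledge, near half sloping up, its end 17 mm above the ledge. Off: the near half flat, 9 mm above the ledge, far half up.
- rocker (a joint): Rocker angle in rad: 0 on (far half down), 0.40 off (near half fully down, against its stop). Stays where it is left; about 0.03 N m moves it.
- knob_mark (a point): End of the white pointer line on top of the black speed knob (34 mm diameter, 20 mm high, standing on the ledge), 12 mm from the knob's axis and 21 mm above the ledge; the knob turns easily and is to be left as it is set.
- glass_piece_mid (a point): Centre of a loose amber piece of cut glass, 76 x 55 x 4 mm, lying on the grid; to be left alone.
- flux_jar_mid (a point): Centre of a closed jar, 54 mm diameter, 75 mm high, standing on the bench beside the grinder's front; to be left alone.
- nail_tin_mid (a point): Centre of an open steel tin of horseshoe nails, 60 mm diameter, 60 mm high, standing on the bench beside the grinder's front; to be left alone.
- fid_mid (a point): Centre of a wooden fid, 165 x 26 x 12 mm, lying on the bench in front of the grinder; to be left alone.

How it is judged (in metres and radians):
On the way, in this order (a step that is already met when the one before it is completed fails the run):
1. the rocker is tipped over to off (value of joint rocker above 0.33 rad), for 0.2 s.
2. the reset button is pushed home in its well (value of joint reset above 0.005 m and value of joint rocker above 0.33 rad), for 0.2 s.
At the end, for the whole second after the job is handed in: The rocker is off (joint above 0.33 of 0.40 rad), the reset button is home (joint above 5 of 6 mm), the glass, jar, tin and fid are within 15 mm of where they were, and the speed knob's mark within 5 mm (all of step 2 and distance of each of glass_piece_mid, flux_jar_mid, nail_tin_mid, fid_mid from where it was at the start of the episode below 0.015 m and distance of knob_mark from where it was at the start of the episode below 0.005 m); the robot touches nothing.
It fails at once if the reset is pushed in while the rocker is still on (value of joint reset above 0.004 m and value of joint rocker below 0.2 rad).
It fails at once if the glass, jar, tin or fid is lifted, carried or knocked away (moved more than 20 mm) (distance of any of glass_piece_mid, flux_jar_mid, nail_tin_mid, fid_mid from where it was at the start of the episode above 0.02 m).
It fails at once if the speed knob is turned (its mark moved more than 5 mm) (distance of knob_mark from where it was at the start of the episode above 0.005 m).
It also fails if it takes over 45 s, if anything falls off the work surface, if the arm or the gripper's body presses on something with over 40 N, if the wrist force passes 120 N, or if a joint passes its speed limit or range.

## Robot

A 6-joint arm with a two-finger parallel gripper is mounted at the origin on the work surface. World frame = base frame: x ahead of the robot, y to its left, z up, the work surface at z = 0. Lengths are in mm, angles in rad, forces in N, time in s.
With the tool pointing down it reaches from about 350 to 775 mm from the base axis. Payload 7.3 kg.
Tool frame: the origin (TCP) lies on the centre line of the jaws, within the pads' length; the fingertips stand 22 mm ahead of it and the grasp point (between the pads) lies 3 mm ahead of it; z points along the fingers, y is the direction in which the jaws open and shut (so a half turn about z gives the same grasp; the last joint's range is limited). The gripper opens to 92 mm and grips with 3 to 60 N. Pads are 19 mm wide; open, the fingers measure 130 mm over their backs; the gripper's body (75 mm by 190 mm) begins 47 mm behind the grasp point.
Start: joints at [-1.46, 0.342, 1.524, -0, 1.275, -0.146], TCP at [133.365, -507.796, 248.741] pointing down, gripper open.
Joint ranges: [-2.53, 2.53], [-0.77, 2.02], [0.04, 2.7], [-1, 4.14], [0.28, 2.66], [-3.11, 3.11]. Speed limits (rad/s): [2.57, 2.57, 3.14, 3.14, 3.14, 3.14].

## Interface

Orientations are given as [roll, pitch, yaw] about the fixed x, y, z axes, in that order (R = Rz(yaw) Ry(pitch) Rx(roll)).
In Python, from plant import bot gives the robot as it stands.
- The arm moves only by the tool play_rows, never from a script. Its argument "moves" is one flat list of numbers, 5 for each row, row after row: the closure in counts, from 0 (fully open) to 255 (shut), then the shift along the tool's x, y, z in mm, then the turn about the tool's z in degrees. A call has 1 to 8 rows; each row is the pose to reach, as a shift and turn from the pose commanded when the call began, along the tool's axes at that moment; what a row does not reach only later rows make up. A row lasts 1/12 s, in which the tool goes at most 41.7 mm and 7.16 degrees, less where a joint would pass 70% of its speed; a pose out of reach is approached as far as the arm can. A call with a gripper value outside its range is refused whole. The fingers move at their own pace and stop on an object; the grip force is fixed at half the most. Time passes only in rows, so rows that repeat a pose let the fingers close. It gives the time, the measured TCP pose, the force and the opening at its end, in the units of the state.
- bot.get_obs(): the state, without advancing time (a new reading comes with each control period).
- bot.capture(name): name is "side" or "top" or "wrist"; returns a dict with "color" (384x512x3 uint8, red, green, blue), "fx", "fy", "cx", "cy" (pixels), "world_to_cam" (4x4, takes a point from world to camera coordinates); the wrist camera has in their place "T_tool_cam" (4x4, takes a point from camera to tool coordinates, whose origin is the TCP and whose axes are the flange's). Camera axes: x right, y down, z forward; pixel columns grow to the right and rows downward; lengths in mm; the calibration is good to about 2 mm. The wrist camera is an equidistant fisheye: a pixel r from the principal point sees the ray r / f radians off the axis. A picture is of the moment at which its call begins: read the wrist's pose just before it. There is no depth.
- bot.close_job(): hands the job in, once; it reports no verdict.
The state is a dict: "time": time; "joint_positions": joint angles; "dq": joint speeds; "tau": joint torques, N m; "tool_pos": TCP position; "tcp_rot": TCP orientation; "contact_force": force on the tool from outside, world axes, zero at the start; "moment": the same for the moment, N m; "grip_width": finger opening in mm.
Only numpy, scipy, OpenCV 4.12 (cv2) and the standard library are available. Lean on these libraries where they do the work, as an engineer would, in place of code of your own. Each camera call takes 0.05 s, during which the arm holds its last target.

## Working session

There is one attempt and no reset: what is moved stays moved. The work goes in short steps, Python scripts to look and compute and a tool call to move; the robot and the scene stay as the last step left them, time stands still between calls to the robot, and variables do not carry over. Pictures are saved under pics/ and viewed, and the job is handed in when it is done.

Besides the shell and the picture viewer there is one more tool, called by a JSON object that holds its "api" and its "payload", one argument or row to a line. play_rows: Moves the arm, as the interface text tells. Its arguments: {"type":"object","properties":{"moves":{"type":"array","items":{"type":"number"}}},"required":["moves"]}

```bash
mkdir -p pics; ls; python3 - <<'E'
from plant import bot
import cv2
o=bot.get_obs();print({k:o[k] for k in('time','tool_pos','tcp_rot','grip_width','contact_force')})
for n in('side','top','wrist'):
    c=bot.capture(n);cv2.imwrite(f'pics/{n}0.png',cv2.cvtColor(c['color'],cv2.COLOR_RGB2BGR))
    print(n,c['fx'],c['fy'],c['cx'],c['cy']);print(c.get('world_to_cam',c.get('T_tool_cam')))
E
```

```text
pics
{'time': 0.0, 'tool_pos': array([ 133.31208592, -507.40308779,  248.03634445]), 'tcp_rot': array([-3.14005755e+00, -1.94184644e-04,  2.56797022e-01]), 'grip_width': 91.77458358982173, 'contact_force': array([-0.52586152, -0.05497295, -0.80064946])}
side 366.95642105969955 366.95642105969955 261.81224823876306 185.74289357524128
[[ 9.90049152e-01 -1.40721980e-01 -2.69023849e-05 -6.05677273e+02]
 [-6.76391107e-02 -4.75707140e-01 -8.76999240e-01  1.69157713e+02]
 [ 1.23400272e-01  8.68274174e-01 -4.80491760e-01  7.80085634e+02]
 [ 0.00000000e+00  0.00000000e+00  0.00000000e+00  1.00000000e+00]]
top 488.871702047228 488.871702047228 253.075560315785 196.68650447205738
[[ 2.34620680e-03 -9.99637097e-01 -2.68359624e-02  5.66014114e+01]
 [-9.80740975e-01  2.94086225e-03 -1.95290784e-01  6.11423655e+02]
 [ 1.95298833e-01  2.67773205e-02 -9.80378162e-01  8.74221890e+02]
 [ 0.00000000e+00  0.00000000e+00  0.00000000e+00  1.00000000e+00]]
wrist 297.3186396354542 297.3186396354542 257.0054242908053 195.69115158293192
[[ 7.47923925e-04 -9.51682558e-01 -3.07082641e-01  8.52820658e+01]
 [ 9.99999718e-01  7.30803234e-04  1.70739129e-04  1.28112948e+00]
 [ 6.19275359e-05 -3.07082682e-01  9.51682837e-01 -1.36062719e+02]
 [ 0.00000000e+00  0.00000000e+00  0.00000000e+00  1.00000000e+00]]
```

View pics/side0.png

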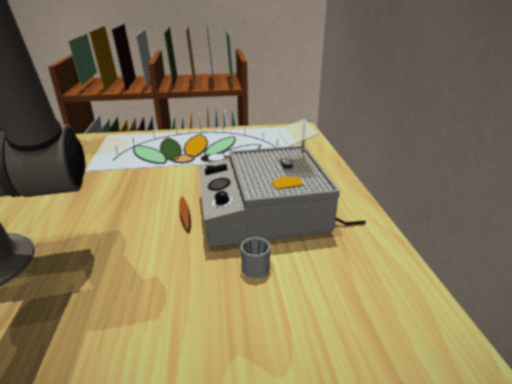

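View pics/top0.png

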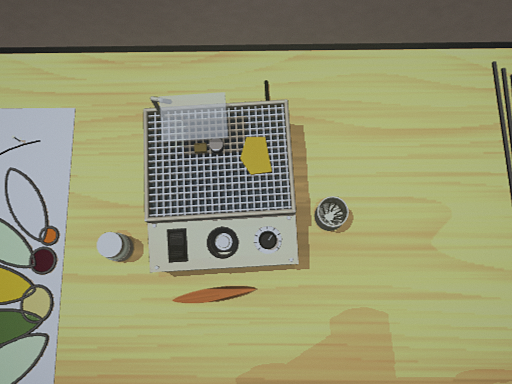

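View pics/wrist0.png

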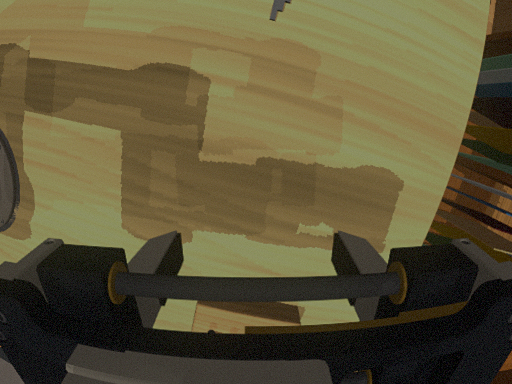

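```bash
cat > h.py <<'E'
import numpy as np
def ray(c,u,v):
    W=c['world_to_cam'];R=W[:3,:3];t=W[:3,3]
    d=R.T@np.array([(u-c['cx'])/c['fx'],(v-c['cy'])/c['fy'],1.]);return -R.T@t,d
def plane(c,u,v,z):
    o,d=ray(c,u,v);return o+d*(z-o[2])/d[2]
def proj(c,p):
    q=c['world_to_cam']@np.append(p,1);return c['fx']*q[0]/q[2]+c['cx'],c['fy']*q[1]/q[2]+c['cy']
E
python3 - <<'E'
import cv2
a=cv2.imread('pics/top0.png')[205:280,140:310];cv2.imwrite('pics/topz.png',cv2.resize(a,None,fx=4.5,fy=4.5,interpolation=cv2.INTER_CUBIC))
a=cv2.imread('pics/side0.png')[140:290,170:350];cv2.imwrite('pics/sidez.png',cv2.resize(a,None,fx=4,fy=4,interpolation=cv2.INTER_CUBIC))
E
```

```text
(no output)
```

View pics/topz.png

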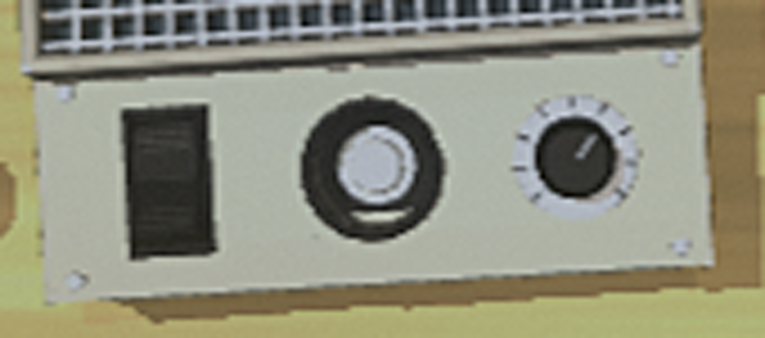

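View pics/sidez.png

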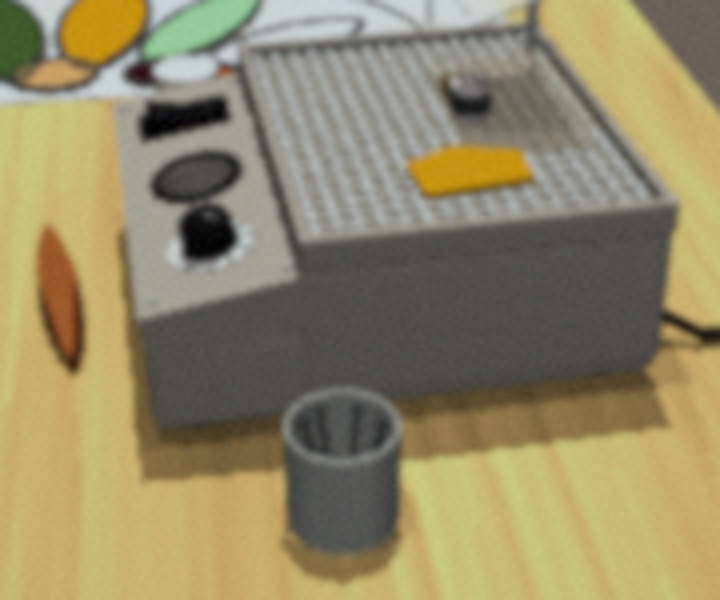

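```bash
python3 - <<'E'
from plant import bot
import cv2,numpy as np
from h import *
c=bot.capture('top');g=cv2.cvtColor(c['color'],cv2.COLOR_RGB2GRAY)
m=(g<110).astype(np.uint8)
n,l,s,ce=cv2.connectedComponentsWithStats(m[215:275,155:290])
for i in range(1,n):
    if s[i,4]>60:
        pts=max(cv2.findContours((l==i).astype(np.uint8),0,2)[0],key=len)
        h=cv2.convexHull(pts);e=cv2.fitEllipse(h);u,v=e[0][0]+155,e[0][1]+215
        r=cv2.minAreaRect(h)
        print(s[i],(u,v),e[1],'rect',r[0][0]+155,r[0][1]+215,r[1],r[2])
        for z in (99,107): print('  z',z,plane(c,u,v,z),plane(c,r[0][0]+155,r[0][1]+215,z))
# ledge corners from zoom (z: front edge ~ 96-8, rear 104)
f=lambda a,b:((a+.5)/4.5-.5+140,(b+.5)/4.5-.5+205)
for a,b,z in((48,302,88),(713,265,88),(37,82,103.5),(700,46,103.5)):
    print(plane(c,*f(a,b),z))
c=bot.capture('side')
f=lambda a,b:((a+.5)/4-.5+170,(b+.5)/4-.5+140)
print('side rim',plane(c,*f(196,176),99))
E
```

```text
[  0   0 135   9 338] (220.18180084228516, 217.93267798423767) (3.321728467941284, 186.51535034179688) rect 221.92759704589844 217.72570419311523 (3.0518953800201416, 134.238037109375) 86.748046875
  z 99 [564.60093089 115.22954984  99.        ] [564.97633425 112.04842347  99.        ]
  z 107 [563.36478812 114.46634769 107.        ] [563.73677482 111.3141738  107.        ]
[ 52  11  32  33 544] (222.29542541503906, 242.12394523620605) (31.394424438476562, 31.92717170715332) rect 222.00000762939453 241.9999942779541 (31.304948806762695, 31.304948806762695) 63.43495178222656
  z 99 [520.4838655  110.72421045  99.        ] [520.70794193 111.26147328  99.        ]
  z 107 [519.6492467  110.00201289 107.        ] [519.87128374 110.53438591 107.        ]
[ 12  13  21  35 637] (176.95823860168457, 245.09846115112305) (21.723215103149414, 47.979801177978516) rect 176.99846267700195 244.9723072052002 (33.448421478271484, 18.970746994018555) 86.8201675415039
  z 99 [515.14285841 192.69558417  99.        ] [515.37067351 192.63009873  99.        ]
  z 107 [514.35684989 191.22733808 107.        
[... 253 characters left out ...]
948  99.        ]
  z 107 [523.99580435  29.37134968 107.        ] [524.30088936  29.2270935  107.        ]
[ 10  49 125  11 568] (230.51919555664062, 269.05764389038086) (7.69210958480835, 139.7168731689453) rect 227.16107940673828 270.2840766906738 (5.750715255737305, 124.1972885131836) 86.68905639648438
  z 99 [472.3835257   95.32006516  99.        ] [470.21152375 101.29281082  99.        ]
  z 107 [471.98668397  94.7380658  107.        ] [469.83445013 100.65645153 107.        ]
[467.99968685 241.69195528  88.        ]
[482.97899347 -25.74894017  88.        ]
[555.14562946 246.33072633 103.5       ]
[569.32324112 -20.90571137 103.5       ]
side rim [521.31643538 109.77878683  99.        ]
```

{"api": "play_rows", "payload": {
  "moves": [255, 29, -29, 0, 2, 255, 58, -58, 0, 4, 255, 87, -87, 0, 6, 255, 116, -116, 0, 8, 255, 145, -145, 0, 10, 255, 174, -174, 0, 11.5, 255, 203, -203, 0, 11.5, 255, 232, -232, 0, 11.5]
}}

```text
time: 0.92
tool_pos: [299.2, -222.7, 248.9]
tcp_rot: [3.141, -0.0, 0.055]
contact_force: [1.0, 0.3, 0.3]
grip_width: 43.2
```

{"api": "play_rows", "payload": {
  "moves": [255, 22, -33, 0, 0, 255, 44, -66, 0, 0, 255, 66, -100, 0, 0, 255, 88, -133, 0, 0, 255, 110, -166, 0, 0, 255, 132, -200, 0, 0, 255, 154, -233, 0, 0, 255, 176, -266, 0, 0]
}}

```text
time: 1.58
tool_pos: [460.2, 53.1, 248.8]
tcp_rot: [3.141, -0.0, 0.057]
contact_force: [1.3, -1.4, -0.0]
grip_width: 0.5
```

{"api": "play_rows", "payload": {
  "moves": [255, 22, -33, 0, 0, 255, 44, -66, 0, 0, 255, 44, -66, 0, 0, 255, 44, -66, 0, 0]
}}

```text
time: 1.92
tool_pos: [500.1, 121.0, 248.0]
tcp_rot: [3.141, 0.001, 0.06]
contact_force: [0.9, -0.4, -0.2]
grip_width: 0.5
```

```bash
python3 - <<'E'
from plant import bot
import cv2
o=bot.get_obs();print({k:o[k] for k in('time','tool_pos','tcp_rot','grip_width','contact_force')})
c=bot.capture('wrist');cv2.imwrite(f'pics/w1.png',cv2.cvtColor(c['color'],cv2.COLOR_RGB2BGR))
cv2.imwrite(f'pics/w1z.png',cv2.resize(cv2.cvtColor(c['color'],cv2.COLOR_RGB2BGR),None,fx=1.55,fy=1.55,interpolation=cv2.INTER_CUBIC))
E
```

```text
{'time': 1.9167, 'tool_pos': array([500.06273112, 120.98110041, 247.97320289]), 'tcp_rot': array([3.14139493e+00, 1.12525171e-03, 5.95619986e-02]), 'grip_width': 0.5303015356086791, 'contact_force': array([ 0.89989166, -0.3878423 , -0.19680253])}
```

View pics/w1z.png

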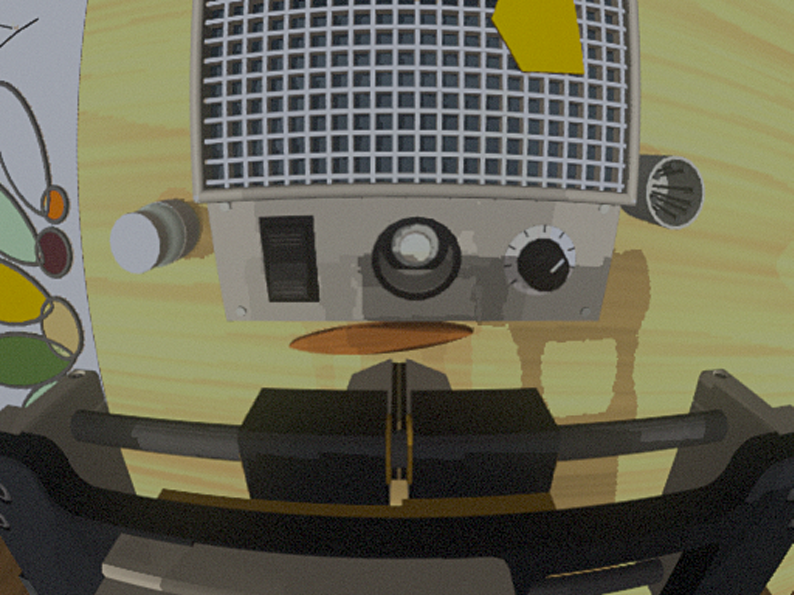

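```bash
cat >> h.py <<'E'
from scipy.spatial.transform import Rotation as Ro
def wpt(c,o,u,v,z=None,tz=None):
    x,y=(u-c['cx'])/c['fx'],(v-c['cy'])/c['fy'];r=np.hypot(x,y)
    d=np.array([x/r*np.sin(r),y/r*np.sin(r),np.cos(r)])
    T=np.array(c['T_tool_cam']);d=T[:3,:3]@d;p=T[:3,3]
    if tz is not None: return p+d*(tz-p[2])/d[2]
    R=Ro.from_euler('xyz',o['tcp_rot']).as_matrix();d=R@d;p=R@p+o['tool_pos']
    return p+d*(z-p[2])/d[2]
E
python3 - <<'E'
from plant import bot
import cv2,numpy as np
from h import *
o=bot.get_obs();c=bot.capture('wrist')
f=lambda a,b:((a+.5)/1.55-.5,(b+.5)/1.55-.5)
g=cv2.cvtColor(c['color'],cv2.COLOR_RGB2GRAY)
# rim extremes by eye: left, right, top, bottom
for n,(a,b),z in (('L',(372,258),99),('R',(461,258),99),('T',(416,217),104),('B',(416,300),94)):
    print(n,wpt(c,o,*f(a,b),z=z))
print('btn',wpt(c,o,*f(414,241),z=78))
for n,(a,b),z in (('RfarL',(260,218),108.5),('RfarR',(313,215),108.5),('RnearR',(320,300),108.5),('RnearL',(268,302),108.5),('knob',(544,264),115)):
    print(n,wpt(c,o,*f(a,b),z=z))
for a,b in((348,385),(382,361),(418,361),(453,385),(402,362)):print('tip',wpt(c,o,*f(a,b),tz=22))
cv2.imwrite('pics/w1c.png',cv2.resize(cv2.cvtColor(c['color'],cv2.COLOR_RGB2BGR)[110:270,130:390],None,fx=3,fy=3,interpolation=cv2.INTER_CUBIC))
E
```

```text
L [522.1740971 136.9206101  99.       ]
R [525.6288649   80.51869799  99.        ]
T [550.48564242 111.10322652 104.        ]
B [494.42734376 106.92410112  94.        ]
btn [530.89601914 110.18932941  78.        ]
RfarL [546.40519116 207.19046732 108.5       ]
RfarR [549.20825929 173.55285188 108.5       ]
RnearR [495.43535089 168.34481221 108.5       ]
RnearL [492.1085159  202.70918758 108.5       ]
knob [529.03651895  30.34270329 115.        ]
tip [  1.28195638 -18.64075123  22.        ]
tip [11.71226017 -5.27737265 22.        ]
tip [11.72057342  8.32120318 22.        ]
tip [ 1.29660621 22.12833558 22.        ]
tip [11.31074382  2.27774019 22.        ]
```

View pics/w1c.png

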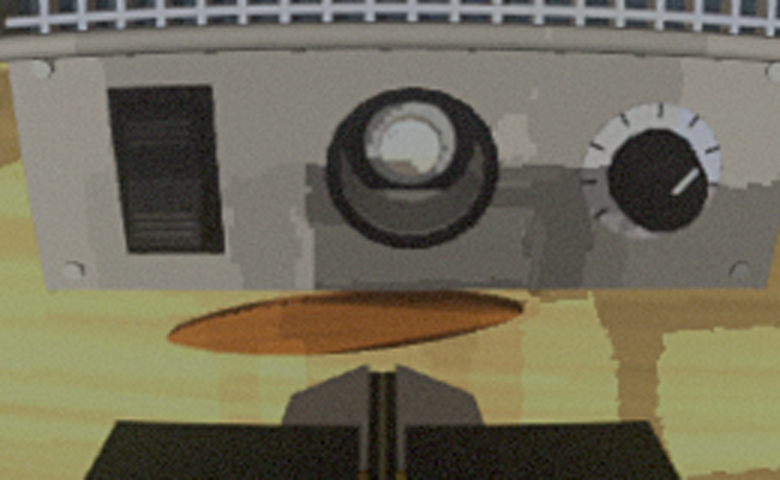

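{"api": "play_rows", "payload": {
  "moves": [255, -1, -24, 25, 0, 255, -2, -48, 50, 0, 255, -3, -71, 75, 0, 255, -3, -71, 98, 0, 255, -3, -71, 98, 0, 255, -3, -71, 98, 0]
}}

```text
time: 2.52
tool_pos: [492.3, 188.7, 150.5]
tcp_rot: [3.141, 0.002, 0.055]
contact_force: [-0.3, 0.2, 0.7]
grip_width: 0.3
```

```bash
python3 - <<'E'
from plant import bot
import cv2,numpy as np
for n in('side','wrist','top'):
    c=bot.capture(n);a=cv2.cvtColor(c['color'],cv2.COLOR_RGB2BGR)
    if n=='side':a=cv2.resize(a[90:270,150:330],None,fx=4,fy=3.3,interpolation=cv2.INTER_CUBIC)
    cv2.imwrite(f'pics/{n}2.png',a)
E
```

```text
(no output)
```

View pics/side2.png

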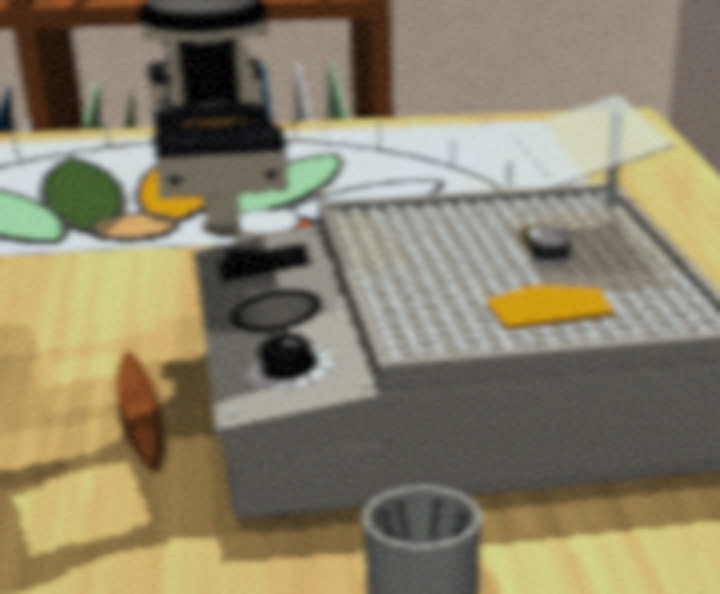

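View pics/wrist2.png

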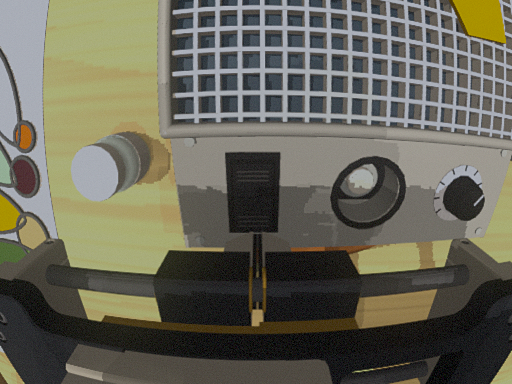

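{"api": "play_rows", "payload": {
  "moves": [255, 1, -1, 10, 0, 255, 1, -1, 18, 0, 255, 1, -1, 20, 0, 255, 1, -1, 22, 0, 255, 1, -1, 24, 0, 255, 1, -1, 25, 0]
}}

```text
time: 3.17
tool_pos: [493.7, 191.1, 125.5]
tcp_rot: [3.141, 0.001, 0.056]
contact_force: [-1.1, 0.1, 1.3]
grip_width: 0.3
```

{"api": "play_rows", "payload": {
  "moves": [255, 0, 0, 1, 0, 255, 0, 0, 2, 0, 255, 0, 0, 2, 0, 255, 0, 0, 2, 0]
}}

```text
time: 3.5
tool_pos: [494.0, 191.2, 123.8]
tcp_rot: [-3.142, -0.001, 0.056]
contact_force: [0.9, 0.0, 0.5]
grip_width: 0.6
```

```bash
python3 - <<'E'
from plant import bot
import cv2,numpy as np
print(bot.get_obs()['contact_force'])
for n in('side','wrist'):
    c=bot.capture(n);a=cv2.cvtColor(c['color'],cv2.COLOR_RGB2BGR)
    if n=='side':a=cv2.resize(a[120:200,180:280],None,fx=7,fy=7,interpolation=cv2.INTER_CUBIC)
    cv2.imwrite(f'pics/{n}3.png',a)
E
```

```text
[0.87903207 0.00119136 0.45852624]
```

View pics/side3.png

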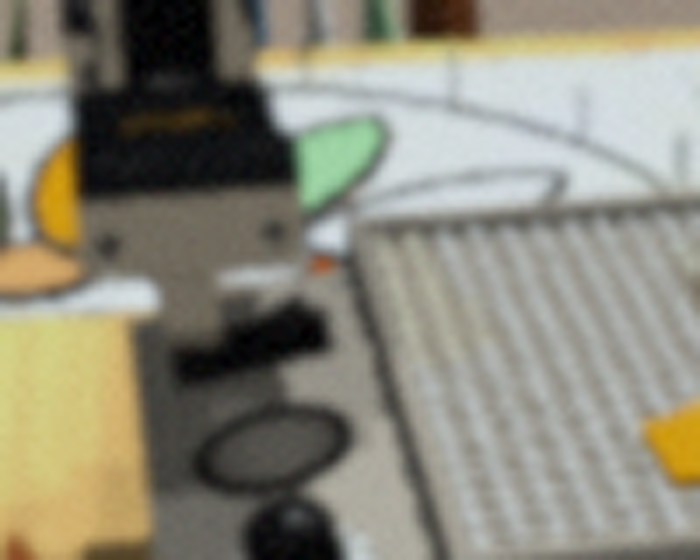

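View pics/wrist3.png

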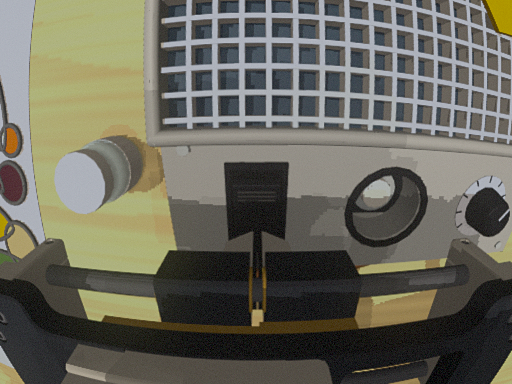

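{"api": "play_rows", "payload": {
  "moves": [255, 0, 0, 1, 0, 255, 0, 0, 2, 0, 255, 0, 0, 2, 0]
}}

```text
time: 3.85
tool_pos: [494.1, 191.2, 122.0]
tcp_rot: [-3.141, -0.001, 0.056]
contact_force: [-1.7, -0.1, 3.8]
grip_width: 0.4
```

{"api": "play_rows", "payload": {
  "moves": [255, 0, 0, 1, 0, 255, 0, 0, 2, 0, 255, 0, 0, 2, 0]
}}

```text
time: 4.1
tool_pos: [494.1, 191.2, 121.5]
tcp_rot: [-3.141, -0.002, 0.056]
contact_force: [-6.3, -1.1, 17.4]
grip_width: 0.6
```

{"api": "play_rows", "payload": {
  "moves": [255, 0, 0, 1, 0, 255, 0, 0, 1, 0, 255, 0, 0, 1, 0, 255, 0, 0, 0, 0, 255, 0, 0, -20, 0, 255, 0, 0, -40, 0, 255, 0, 0, -40, 0, 255, 0, 0, -40, 0]
}}

```text
time: 4.77
tool_pos: [494.5, 191.2, 160.3]
tcp_rot: [-3.141, -0.002, 0.056]
contact_force: [0.4, -1.1, -0.5]
grip_width: 0.2
```

```bash
python3 - <<'E'
from plant import bot
import cv2,numpy as np
for n in('side','wrist'):
    c=bot.capture(n);a=cv2.cvtColor(c['color'],cv2.COLOR_RGB2BGR)
    if n=='side':a=cv2.resize(a[120:200,180:280],None,fx=7,fy=7,interpolation=cv2.INTER_CUBIC)
    cv2.imwrite(f'pics/{n}4.png',a)
E
```

```text
(no output)
```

View pics/side4.png

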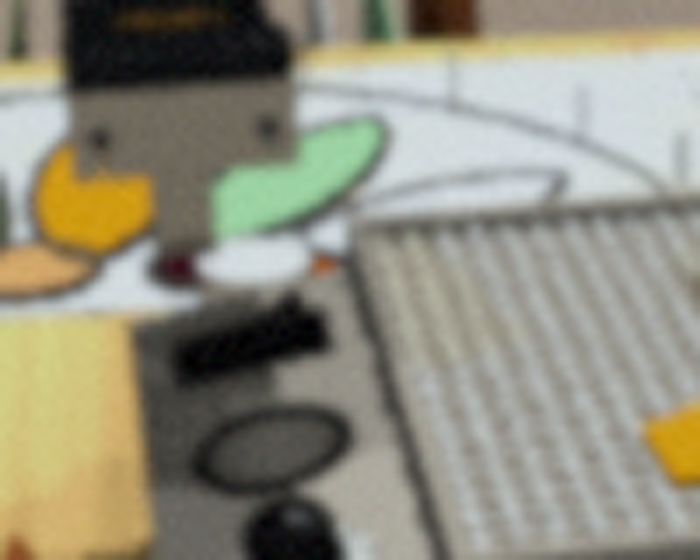

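View pics/wrist4.png

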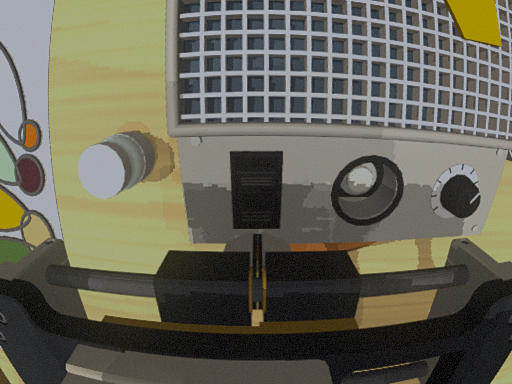

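{"api": "play_rows", "payload": {
  "moves": [255, 8, 27, 0, 0, 255, 16, 55, 0, 0, 255, 24.6, 82, 0, 0, 255, 24.6, 82, 0, 0, 255, 24.6, 82, 0, 0]
}}

```text
time: 5.28
tool_pos: [522.8, 109.4, 158.4]
tcp_rot: [3.142, 0.002, 0.053]
contact_force: [-0.4, 0.9, 0.8]
grip_width: 0.4
```

```bash
python3 - <<'E'
from plant import bot
import cv2,numpy as np
o=bot.get_obs();print(o['tool_pos'],o['tcp_rot'])
for n in('side','wrist','top'):
    c=bot.capture(n);a=cv2.cvtColor(c['color'],cv2.COLOR_RGB2BGR)
    if n=='side':a=cv2.resize(a[120:200,180:280],None,fx=7,fy=7,interpolation=cv2.INTER_CUBIC)
    if n=='wrist':a=cv2.resize(a[100:300,130:390],None,fx=3,fy=3,interpolation=cv2.INTER_CUBIC)
    cv2.imwrite(f'pics/{n}5.png',a)
E
```

```text
[522.82259699 109.44476786 158.42210597] [3.14156392e+00 2.19397816e-03 5.33964293e-02]
```

View pics/side5.png

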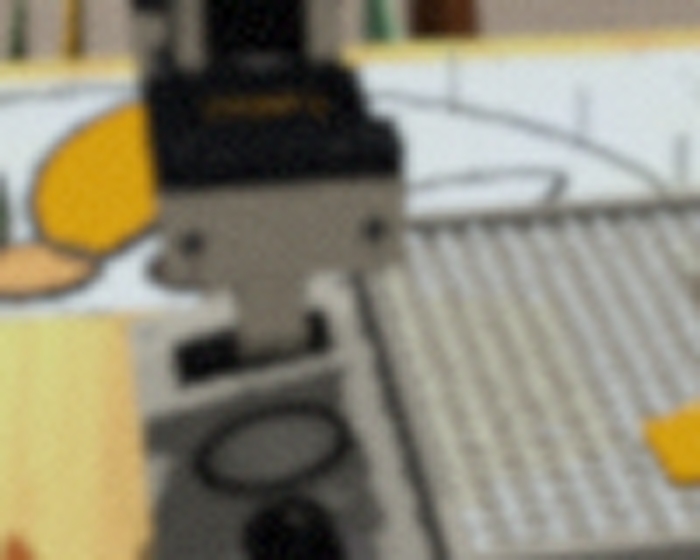

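View pics/wrist5.png

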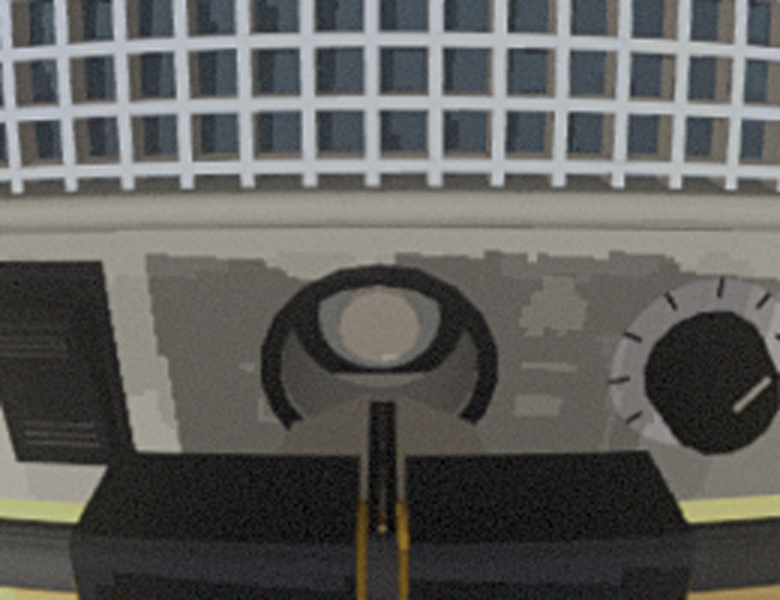

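{"api": "play_rows", "payload": {
  "moves": [255, 0.5, -0.5, 15, 0, 255, 0.5, -0.5, 30, 0, 255, 0.5, -0.5, 35, 0, 255, 0.5, -0.5, 40, 0, 255, 0.5, -0.5, 43, 0, 255, 0.5, -0.5, 46, 0]
}}

```text
time: 5.93
tool_pos: [523.7, 111.5, 113.8]
tcp_rot: [3.142, -0.001, 0.057]
contact_force: [0.0, 0.7, 0.4]
grip_width: 0.6
```

{"api": "play_rows", "payload": {
  "moves": [255, 0, 0, 2, 0, 255, 0, 0, 4, 0, 255, 0, 0, 6, 0, 255, 0, 0, 6, 0]
}}

```text
time: 6.27
tool_pos: [523.4, 111.1, 107.5]
tcp_rot: [3.141, 0.0, 0.056]
contact_force: [-0.8, 1.2, -0.2]
grip_width: 0.2
```

{"api": "play_rows", "payload": {
  "moves": [255, 0, 0, 2, 0, 255, 0, 0, 4, 0, 255, 0, 0, 6, 0, 255, 0, 0, 6, 0]
}}

```text
time: 6.6
tool_pos: [523.3, 111.1, 101.3]
tcp_rot: [3.141, 0.001, 0.056]
contact_force: [0.8, 0.4, -0.6]
grip_width: -0.0
```

{"api": "play_rows", "payload": {
  "moves": [255, 0, 0, 1, 0, 255, 0, 0, 2, 0, 255, 0, 0, 3, 0, 255, 0, 0, 3, 0]
}}

```text
time: 6.93
tool_pos: [523.7, 111.1, 98.8]
tcp_rot: [3.141, -0.001, 0.056]
contact_force: [0.3, -0.7, 2.5]
grip_width: 0.4
```

Contact with about 2.5 N, the button's friction. On to the stop.

{"api": "play_rows", "payload": {
  "moves": [255, 0, 0, 1, 0, 255, 0, 0, 2, 0, 255, 0, 0, 3, 0, 255, 0, 0, 3, 0]
}}

```text
time: 7.27
tool_pos: [524.0, 111.1, 95.8]
tcp_rot: [3.142, -0.001, 0.056]
contact_force: [1.6, -0.9, 2.1]
grip_width: 0.7
```

{"api": "play_rows", "payload": {
  "moves": [255, 0, 0, 1, 0, 255, 0, 0, 2, 0, 255, 0, 0, 2, 0]
}}

```text
time: 7.52
tool_pos: [524.2, 111.2, 95.2]
tcp_rot: [3.141, -0.002, 0.056]
contact_force: [-0.9, -0.8, 14.0]
grip_width: 0.5
```

{"api": "play_rows", "payload": {
  "moves": [255, 0, 0, 1, 0, 255, 0, 0, 1, 0, 255, 0, 0, 2, 0, 255, 0, 0, 2, 0, 255, 0, 0, 2, 0]
}}

```text
time: 7.93
tool_pos: [524.3, 111.2, 94.8]
tcp_rot: [3.141, -0.004, 0.056]
contact_force: [-5.9, -1.1, 27.7]
grip_width: 0.7
```

{"api": "play_rows", "payload": {
  "moves": [255, 0, 0, -10, 0, 255, 0, 0, -30, 0, 255, 0, 0, -60, 0, 255, 0, 0, -90, 0, 255, -20, 0, -120, 0, 255, -40, 0, -120, 0, 255, -40, 0, -120, 0, 255, -40, 0, -120, 0]
}}

```text
time: 8.6
tool_pos: [482.7, 108.9, 211.6]
tcp_rot: [3.141, 0.001, 0.056]
contact_force: [-0.5, -0.4, -0.1]
grip_width: 0.4
```

```bash
python3 - <<'E'
from plant import bot
import cv2,numpy as np
o=bot.get_obs();print(o['tool_pos'],o['tcp_rot'])
for n in('side','wrist','top'):
    c=bot.capture(n);a=cv2.cvtColor(c['color'],cv2.COLOR_RGB2BGR)
    if n=='side':a=cv2.resize(a[120:200,180:280],None,fx=7,fy=7,interpolation=cv2.INTER_CUBIC)
    if n=='wrist':a=cv2.resize(a[50:250,130:390],None,fx=3,fy=3,interpolation=cv2.INTER_CUBIC)
    cv2.imwrite(f'pics/{n}6.png',a)
E
```

```text
[482.68945163 108.91978366 211.60881718] [3.14149669e+00 8.24103439e-04 5.62498052e-02]
```

View pics/side6.png

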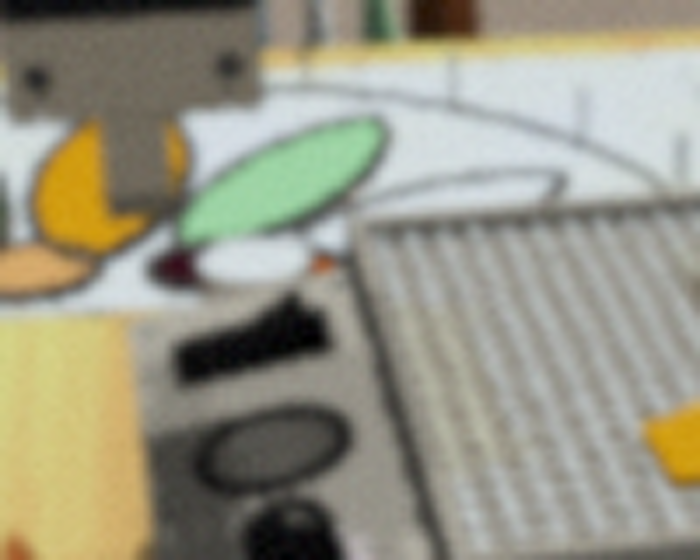

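View pics/wrist6.png

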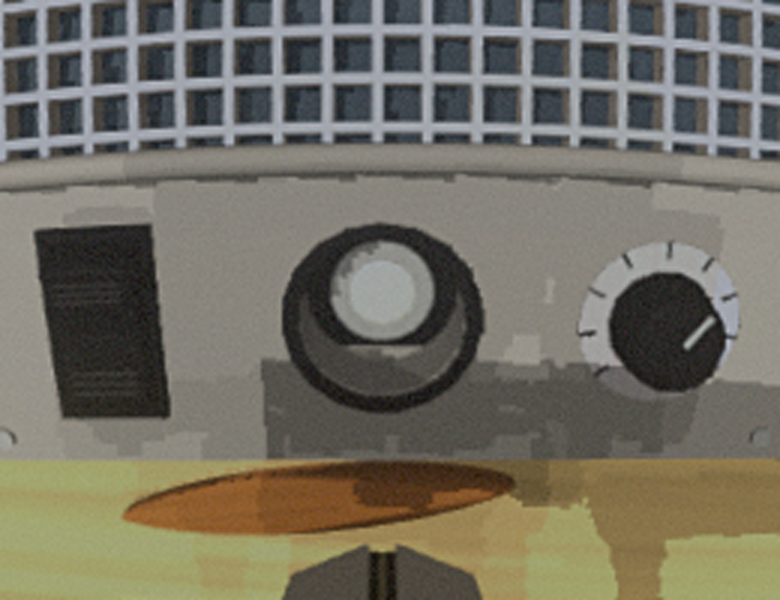

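View pics/top6.png

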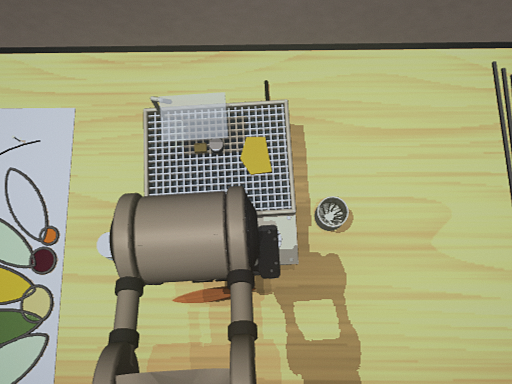

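```bash
python3 - <<'E'
from plant import bot
import cv2,numpy as np
from h import *
from scipy.optimize import brentq
c=bot.capture('wrist')
def meas(img,o,seed,win):
    g=cv2.GaussianBlur(cv2.cvtColor(img,cv2.COLOR_BGR2GRAY),(3,3),0)
    return g
for name,o,off,rim,btn in (('before',dict(tool_pos=np.array([500.06,120.98,247.97]),tcp_rot=[3.14139,.0011,.0596]),(130,110),((412,88),(412,248)),((366,146),(457,146),(410,101),(410,190))),
  ('after',bot.get_obs(),(130,50),((383,223),(383,412)),((330,290),(436,290),(382,240),(382,341)))):
    f=lambda a,b:((a+.5)/3-.5+off[0],(b+.5)/3-.5+off[1])
    T=wpt(c,o,*f(*rim[0]),z=104);B=wpt(c,o,*f(*rim[1]),z=94);C=(T+B)/2
    # button top/bottom edges radius unknown: use centre
    bc=np.mean(btn,0)
    d=brentq(lambda d:wpt(c,o,*f(*bc),z=C[2]-.985*d)[0]-(C[0]+.174*d),0,60)
    z=C[2]-.985*d
    w=np.linalg.norm(wpt(c,o,*f(*btn[0]),z=z)-wpt(c,o,*f(*btn[1]),z=z))
    print(name,C,'depth',d,'diam',w)
E
python3 - <<'E'
import cv2
a=cv2.imread('pics/wrist6.png')[210:420,270:500]
b=cv2.imread('pics/w1c.png')[75:260,315:510]
import numpy as np
cv2.imwrite('pics/cmp.png',np.hstack([cv2.resize(b,(390,390),interpolation=2),cv2.resize(a,(390,390),interpolation=2)]))
E
```

```text
before [523.93937448 111.57993953  99.        ] depth 23.2905467978502 diam 31.94846967994359
after [523.76750621 109.84037831  99.        ] depth 27.511595647263437 diam 32.89872818854607
```

View pics/cmp.png

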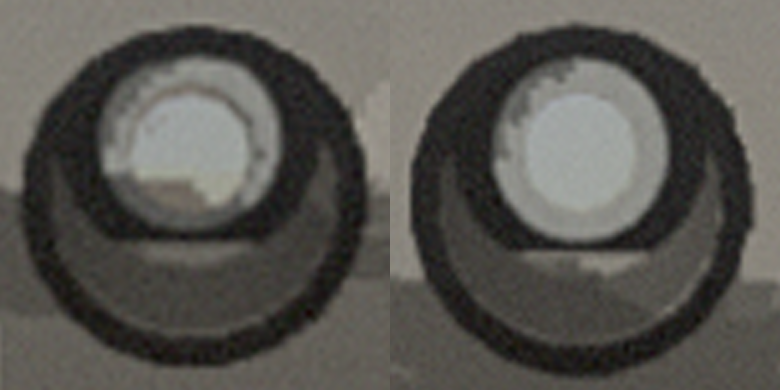

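```bash
python3 - <<'E'
from plant import bot
print(bot.close_job())
E
```

```text
the job is handed in; nothing more can be done
None
```

I tipped the rocker to off and pushed the reset button home, then raised the shut gripper clear and handed the job in at about 9 s of the 45 s allowed. `close_job` gives no verdict, so the result rests on these last checks:

- **Rocker:** it went over against its stop with at least 17 N of push. The last side picture shows the near half flat along the ledge and the far half up.
- **Reset button:** there was no contact force with the TCP at 101.3 mm. It then slid at about 2.5 N and met a hard stop at about 95 mm, where I predicted 95.6 mm for fully home. I held it there with up to 28 N. In the last wrist picture the dark band around the button is gone. My visual depth estimate went from 23.3 mm to 27.5 mm, only a rough check: the outline I measured was about 32 mm wide, not the 22 mm button.
- **Other things:** by eye, the knob mark, glass, fid and tin look unchanged in the last pictures. The jar is mostly hidden by the arm in the last top picture, but the gripper's path stayed well clear of it. The force reading was back to about zero when I handed in.
- **Small disagreements:** the rocker's stop came about 2 to 3 mm lower than I calculated, and the wrist camera read about 2 mm off, which I allowed for.

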